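Shut the guard over the bellows cup

TASK

Of the two small suction-cup test stations on the bench, one holds the tall, narrow bellows cup with four folds, the other the wide flat cup. Push the clear sliding guard of the bellows station fully shut over its cup until the sprung hook clicks down behind the guard's pin and holds it, then let go. Leave the other station's guard where it stands.

Things in the scene. Friction and masses are not known exactly. Their poses are not given: they have to be found in the camera images.
- grip_bellows (a point): Top centre of the upright metal grip plate on the clear guard of the bellows station; 150 mm above the bench. Plate 12 mm thick (x), 46 wide (y), rising 42 mm from the guard's flat top (108 mm up). x axis: level, the way the guard is pushed SHUT, within 0.25 rad of world +x; z up. Behind the plate are 14 mm of flat top, then the guard's upright end wall. Slides with about 2 N.
- guard_bellows (a joint): Opening in m of that guard (clear tunnel 135 x 126 mm): 0 = fully shut at its stop, larger = drawn back towards the robot. Starts 0.09 to 0.12, up to 0.125, stays where left. From about 0.019 to 0.004 its pin lifts the sprung hook on the station's far post (push about 7 N in all); nearer 0 the hook snaps down behind the pin and holds it, with 1 mm play. Let go sooner: not caught.
- grip_flat (a point): The same point on the guard of the other station, otherwise identical, also open, to the left or right of the first. Its cup is wide and flat (92 mm across, lip 58 mm up); the bellows cup is 44 mm across, lip 96 mm up. Both are black rubber and stand at the far end of their station, mostly uncovered. This guard must stay as it is.

How it is judged (in metres and radians):
At the end, for the whole second after the job is handed in: The bellows station's guard is shut past the hook (less than 3 mm open; the hook holds it within about 1 mm) and rests there by itself (value of joint guard_bellows below 0.003 m and velocity of joint guard_bellows between -0.01 and 0.01 m/s); the robot touches nothing.
It fails at once if the guard of the flat-cup station is moved more than 10 mm (distance of grip_flat from where it was at the start of the episode above 0.01 m).
It also fails if it takes over 32 s, if anything falls off the work surface, if the arm or the gripper's body presses on something with over 40 N, if the wrist force passes 120 N, or if a joint passes its speed limit or range.

ROBOT

A 6-joint arm with a two-finger parallel gripper is mounted at the origin on the work surface. World frame = base frame: x ahead of the robot, y to its left, z up, the work surface at z = 0. Lengths are in m, angles in degrees, forces in N, time in s.
With the tool pointing down it reaches from about 0.35 to 0.975 m from the base axis. Payload 7.1 kg.
Tool frame: the origin (TCP) lies on the centre line of the jaws, within the pads' length; the fingertips stand 22 mm ahead of it and the grasp point (between the pads) lies 3 mm ahead of it; z points along the fingers, y is the direction in which the jaws open and shut (so a half turn about z gives the same grasp; the last joint's range is limited). The gripper opens to 88 mm and grips with 3 to 60 N. Pads are 20 mm wide; open, the fingers measure 115 mm over their backs; the gripper's body (75 mm by 178 mm) begins 61 mm behind the grasp point.
Start: joints at [-77.177, 24.242, 93.386, -0, 62.372, -1.089], TCP at [0.15, -0.607, 0.213] pointing down, gripper open.
Joint ranges: [-172.04, 172.04], [-51.8, 120.97], [4.93, 147.93], [-75.15, 255.16], [6.16, 154.13], [-145.62, 145.62]. Speed limits (degrees/s): [136.94, 136.94, 172.46, 180, 180, 180].

INTERFACE

Orientations are given as [roll, pitch, yaw] about the fixed x, y, z axes, in that order (R = Rz(yaw) Ry(pitch) Rx(roll)).
In Python, from rig import state, get_image, hand_in gives the robot as it stands.
- The arm moves only by the tool move_arm, never from a script. Its argument "rows" is a list of rows, each a list of 7 numbers: the finger opening in mm, from 0 to 87.8, then the shift along the tool's x, y, z in mm, then the turn, a rotation vector about the tool's x, y, z in rad. In form: [[hand, dx, dy, dz, ax, ay, az], ...]. A call has 1 to 20 rows; each row shifts and turns the commanded pose from where the row before left it, along the tool's axes as they then stand; what a row does not reach is not made up. A row lasts 1/8 s, in which the tool goes at most 62.5 mm and 10.7 degrees, less where a joint would pass 70% of its speed; a pose out of reach is approached as far as the arm can. A call is refused whole if a number of a shift passes 62.5 or a number of a turn 0.188, either way. A call with a gripper value outside its range is refused whole. The fingers move at their own pace and stop on an object; the grip force is fixed at half the most. Time passes only in rows, so rows that do not move let the fingers close. It gives the time, the measured TCP pose, the force and the opening at its end, in the units of the state.
- state(): the state, without advancing time (a new reading comes with each control period).
- get_image(name): name is "side" or "top" or "wrist"; returns a dict with "color" (420x560x3 uint8, red, green, blue), "camera_matrix" (3x3 intrinsics, pixels), "k1" (the pictures are not rectified: a ray, as slopes to the right and down, at radius r is drawn at 1 + k1 r^2 times it, then the intrinsics apply), "extrinsics" (4x4, takes a point from world to camera coordinates); the wrist camera has in their place "T_tool_cam" (4x4, takes a point from camera to tool coordinates, whose origin is the TCP and whose axes are the flange's). Camera axes: x right, y down, z forward; pixel columns grow to the right and rows downward; lengths in m; the calibration is good to about 2 mm. A picture is of the moment at which its call begins: read the wrist's pose just before it. There is no depth.
- hand_in(): hands the job in, once; it reports no verdict.
The state is a dict: "time": time; "qpos": joint angles; "joint_velocities": joint speeds; "joint_efforts": joint torques, N m; "tcp_pos": TCP position; "orientation": TCP orientation; "wrist_force": force on the tool from outside, world axes, zero at the start; "ft_torque": the same for the moment, N m; "opening": finger opening in m.
Only numpy, scipy, OpenCV 4.12 (cv2) and the standard library are available. Lean on these libraries where they do the work, as an engineer would, in place of code of your own. Each camera call takes 0.05 s, during which the arm holds its last target. There are 200 camera calls.

## Working session

There is one attempt and no reset: what is moved stays moved. The work goes in short steps, Python scripts to look and compute and a tool call to move; the robot and the scene stay as the last step left them, time stands still between calls to the robot, and variables do not carry over. Pictures are saved under pics/ and viewed, about 8 in all and at most 12, crops included, and the job is handed in when it is done.

Besides the shell and the picture viewer there is one more tool, called as name([rows], argument=value, ...), one row to a line, values as JSON. move_arm: Moves the arm, as the interface text tells. Its arguments: {"type":"object","properties":{"rows":{"type":"array","items":{"type":"array","items":{"type":"number"}}}},"required":["rows"]}

```bash
mkdir -p pics; cat > h.py <<'E'
import numpy as np, cv2
from rig import state, get_image, hand_in
def save(n,f):
    g=get_image(n); cv2.imwrite('pics/'+f,g['color'][:,:,::-1]); return g
def ray(g,uv,st=None):
    K=np.array(g['camera_matrix']); k=g['k1']
    d=(np.array(uv,float)-K[:2,2])/[K[0,0],K[1,1]]; s=d.copy()
    for _ in range(20): s=d/(1+k*(s@s))
    T=np.linalg.inv(np.array(g['extrinsics']))
    return T[:3,3],T[:3,:3]@np.r_[s,1]
def onz(g,uv,z):
    o,d=ray(g,uv); return o+d*(z-o[2])/d[2]
def proj(g,p):
    c=np.array(g['extrinsics'])@np.r_[p,1]; s=c[:2]/c[2]; s=s*(1+g['k1']*(s@s)); K=np.array(g['camera_matrix'])
    return s*[K[0,0],K[1,1]]+K[:2,2]
E
python3 - <<'E'
from h import *
import pickle
o={n:save(n,n+'0.png') for n in('top','side')}
pickle.dump(o,open('g.pkl','wb'))
s=state();print(s)
for n in o: print(n,np.linalg.inv(o[n]['extrinsics'])[:3,3],o[n]['camera_matrix'],o[n]['k1'])
E
```

```text
{'time': 0.1, 'qpos': array([-7.71764762e+01,  2.42807293e+01,  9.34275441e+01, -2.04566393e-03,
        6.23722341e+01, -1.08878913e+00]), 'joint_velocities': array([-0.00360119, -0.05919096, -0.12070232, -0.06700186,  0.18287525,
       -0.08403768]), 'joint_efforts': array([ 7.84998192e-04, -5.45618641e+01, -2.74325395e+01,  6.45507197e-02,
        1.87962293e-02, -7.24988240e-06]), 'tcp_pos': array([ 0.15016995, -0.60615113,  0.21276871]), 'orientation': array([-1.79919473e+02,  2.80966120e-04,  1.39132630e+01]), 'wrist_force': array([ 0.09357646, -0.46048156, -0.5249631 ]), 'ft_torque': array([-0.00594832, -0.01959612,  0.00485215]), 'opening': 0.08802464498233427}
top [ 0.49703072 -0.00305705  0.93075347] [[487.69440992   0.         278.97655203]
 [  0.         487.69440992 210.28348451]
 [  0.           0.           1.        ]] -0.0707627870623327
side [0.48223303 0.48820102 0.62422426] [[440.80356606   0.         279.16714914]
 [  0.         440.80356606 214.15394596]
 [  0.           0.           1.        ]] -0.11912133551762799
```

View pics/top0.png

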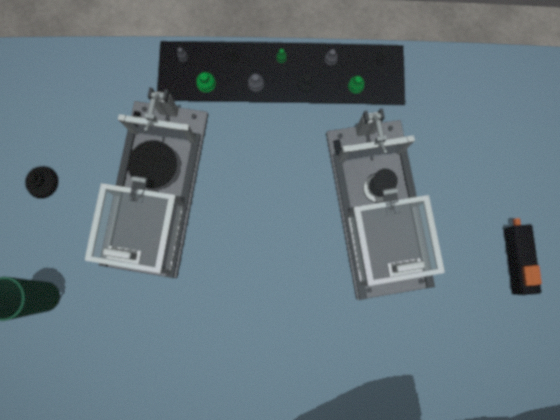

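View pics/side0.png

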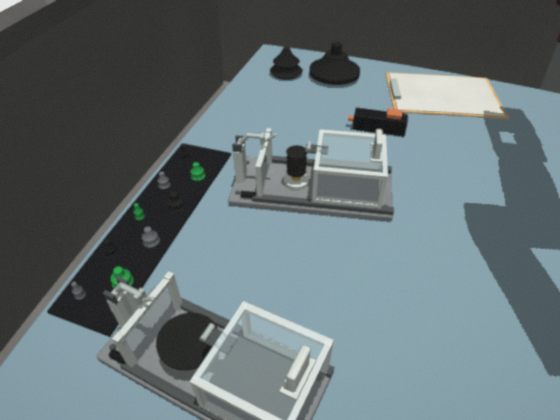

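The bellows station is the right-hand one in the top view: a small tall cup at (382,182), and the grip plate near (407,267). The flat cup is at (155,163) on the left. I'll zoom in on the grip to measure it.

```bash
python3 - <<'E'
from h import *
import pickle
o=pickle.load(open('g.pkl','rb'));g=o['top']
im=g['color'][100:305,320:450,::-1]
c=cv2.resize(im,None,fx=2.9,fy=2.9,interpolation=cv2.INTER_CUBIC)
s=o['side']['color'][120:220,225:400,::-1]
s=cv2.resize(s,None,fx=2.3,fy=2.3,interpolation=cv2.INTER_CUBIC)
W=np.zeros((600,800,3),np.uint8);W[:c.shape[0],:c.shape[1]]=c[:600];W[:s.shape[0],380:380+s.shape[1]]=s
cv2.imwrite('pics/z.png',W);print(c.shape,s.shape)
# rough
print(onz(g,(407,267),.15), onz(g,(155,163),.058),onz(g,(382,182),.096))
for a in((356,207),(366,283),(436,198),(441,275)):print(onz(g,a,.126))
E
```

```text
(594, 377, 3) (230, 402, 3)
[ 0.52656276 -0.20865351  0.15      ] [0.71277523 0.22836165 0.058     ] [ 0.67621201 -0.18171373  0.096     ]
[ 0.62619881 -0.13088296  0.126     ]
[ 0.50039871 -0.14677725  0.126     ]
[ 0.64403947 -0.26681957  0.126     ]
[ 0.51502326 -0.27155975  0.126     ]
```

View pics/z.png

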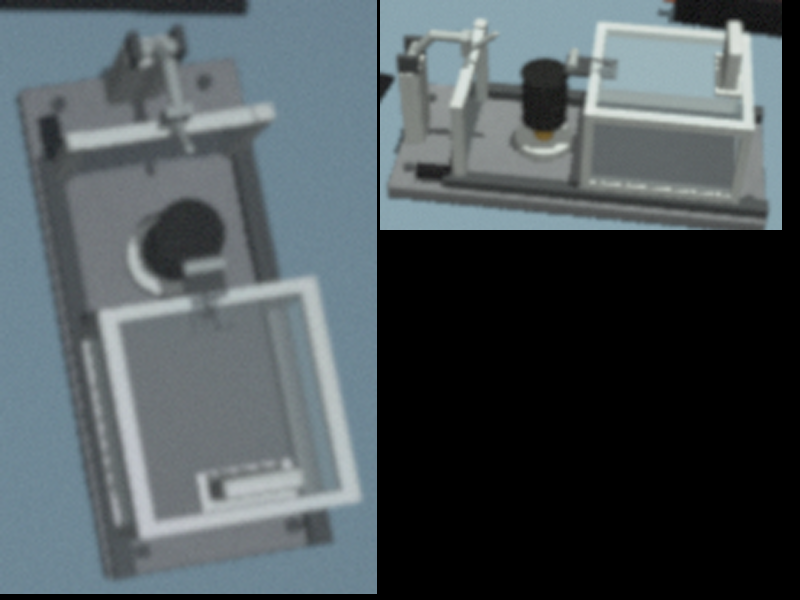

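```bash
python3 - <<'E'
from h import *
import pickle
g=pickle.load(open('g.pkl','rb'))['top']
f=lambda u,v,z:onz(g,(320+u/2.9,100+v/2.9),z)
for a,b in (((145,527),(112,318)),((350,497),(310,285))):
    p,q=f(*a,.108),f(*b,.108);d=q-p;print(p,q,np.degrees(np.arctan2(d[1],d[0])))
p,q=f(223,490,.15),f(303,478,.15);d=p-q;print('plate',p,q,(p+q)/2,np.linalg.norm(d),np.degrees(np.arctan2(-d[0],d[1])))
p,q=f(107,315,.108),f(315,285,.108);d=p-q;print(np.degrees(np.arctan2(-d[0],d[1])))
s=state();th=np.radians(9);print(s['tcp_pos'],s['orientation'])
E
```

```text
[ 0.50268884 -0.15674007  0.108     ] [ 0.624571   -0.13821216  0.108     ] 8.643636703127301
[ 0.52150548 -0.27719045  0.108     ] [ 0.6465415  -0.25676554  0.108     ] 9.277452069693878
plate [ 0.5232129  -0.19228739  0.15      ] [ 0.53040168 -0.2370674   0.15      ] [ 0.52680729 -0.21467739  0.15      ] 0.04535336742765473 9.120186276396845
9.255039813995142
[ 0.15016995 -0.60615113  0.21276871] [-1.79919473e+02  2.80966120e-04  1.39132630e+01]
```

Measured: the plate centre is at (0.527, −0.215), and the push direction is yaw 9.1°. Next I move behind the plate with the fingers closed, staying above it.

move_arm([
  [0,0,0,0,0,0,0.084],
  [0,27.5,-23.4,0,0,0,0],
  [0,27.5,-23.4,0,0,0,0],
  [0,27.5,-23.4,0,0,0,0],
  [0,27.5,-23.4,0,0,0,0],
  [0,27.5,-23.4,0,0,0,0],
  [0,27.5,-23.4,0,0,0,0],
  [0,27.5,-23.4,0,0,0,0],
  [0,27.5,-23.4,0,0,0,0],
  [0,27.5,-23.4,0,0,0,0],
  [0,27.5,-23.4,0,0,0,0],
  [0,27.5,-23.4,0,0,0,0],
  [0,27.5,-23.4,0,0,0,0],
  [0,27.5,-23.4,0,0,0,0],
  [0,27.5,-23.4,0,0,0,0],
  [0,0,0,0,0,0,0],
  [0,0,0,0,0,0,0],
])

```text
time: 2.22
tcp_pos: [0.4781, -0.2224, 0.2132]
orientation: [-180.0, 0.0, 9.1]
wrist_force: [-0.1, 0.5, -0.3]
opening: 0.0005
```

move_arm([
  [0,0,0,25,0,0,0],
  [0,0,0,25,0,0,0],
  [0,0,0,24,0,0,0],
  [0,0,0,0,0,0,0],
  [0,0,0,0,0,0,0],
])

```text
time: 2.85
tcp_pos: [0.4787, -0.2231, 0.1401]
orientation: [180.0, -0.0, 9.0]
wrist_force: [0.3, -0.0, -0.0]
opening: 0.0005
```

```bash
python3 - <<'E'
from h import *
s=state();print(s['tcp_pos'])
a=save('side','s1.png')['color'][100:240,210:420,::-1];b=get_image('wrist')['color'][:,:,::-1]
a=cv2.resize(a,(390,260));b=cv2.resize(b,(400,300));W=np.zeros((300,790,3),np.uint8);W[:260,:390]=a;W[:,390:]=b
cv2.imwrite('pics/w1.png',W)
E
```

```text
[ 0.47866966 -0.22306504  0.14014863]
```

View pics/w1.png

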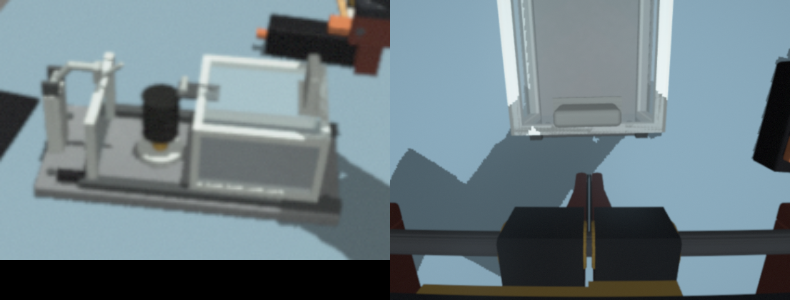

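The wrist view shows the closed fingers (column 590) lined up with the plate (column 587) and behind it. I'll start the push.

move_arm([
  [0,8,0,0,0,0,0],
  [0,8,0,0,0,0,0],
  [0,6,0,0,0,0,0],
  [0,4,0,0,0,0,0],
  [0,4,0,0,0,0,0],
  [0,4,0,0,0,0,0],
  [0,5,0,0,0,0,0],
  [0,6,0,0,0,0,0],
  [0,7,0,0,0,0,0],
  [0,7,0,0,0,0,0],
  [0,7,0,0,0,0,0],
  [0,7,0,0,0,0,0],
  [0,7,0,0,0,0,0],
  [0,6,0,0,0,0,0],
  [0,5,0,0,0,0,0],
  [0,4,0,0,0,0,0],
])

```text
time: 4.95
tcp_pos: [0.5727, -0.2072, 0.1395]
orientation: [180.0, 0.0, 9.1]
wrist_force: [-2.2, 1.4, -0.7]
opening: 0.0004
```

```bash
python3 - <<'E'
from h import *
s=state();print(s['tcp_pos'],s['wrist_force'])
a=save('side','s2.png')['color'][100:240,210:420,::-1];b=save('top','t2.png')['color'][80:310,300:470,::-1]
a=cv2.resize(a,(390,260));b=cv2.resize(b,(400,541));W=np.zeros((541,790,3),np.uint8);W[:260,:390]=a;W[:,390:]=b
cv2.imwrite('pics/w2.png',W)
E
```

```text
[ 0.57273027 -0.20723563  0.13945539] [-2.21623083  1.41754257 -0.67887217]
```

View pics/w2.png

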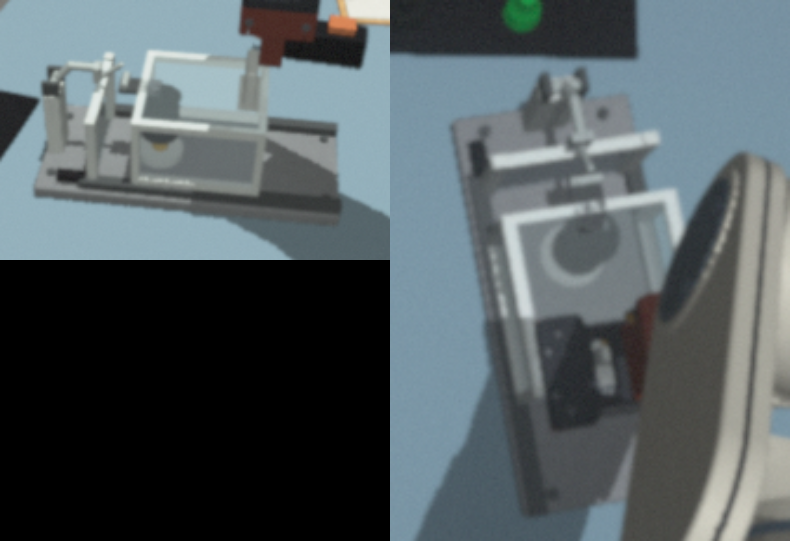

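The guard is sliding with about 2 N on the wrist. I'll continue slowly towards the hook.

move_arm([
  [0,4,0,0,0,0,0],
  [0,4,0,0,0,0,0],
  [0,4,0,0,0,0,0],
  [0,4,0,0,0,0,0],
  [0,3,0,0,0,0,0],
  [0,3,0,0,0,0,0],
  [0,2,0,0,0,0,0],
])

```text
time: 5.92
tcp_pos: [0.5948, -0.2035, 0.1393]
orientation: [-180.0, 0.2, 9.1]
wrist_force: [-7.9, -1.2, 4.2]
opening: -0.0
```

move_arm([
  [0,2,0,0,0,0,0],
  [0,2,0,0,0,0,0],
  [0,2,0,0,0,0,0],
  [0,2,0,0,0,0,0],
])

```text
time: 6.42
tcp_pos: [0.6036, -0.2021, 0.1394]
orientation: [-180.0, 0.1, 9.1]
wrist_force: [-4.0, 1.2, 1.9]
opening: 0.0005
```

move_arm([
  [0,2,0,0,0,0,0],
  [0,2,0,0,0,0,0],
])

```text
time: 6.68
tcp_pos: [0.6086, -0.2016, 0.1396]
orientation: [180.0, -0.1, 9.1]
wrist_force: [-2.1, 1.0, 0.8]
opening: 0.0003
```

move_arm([
  [0,2,0,0,0,0,0],
  [0,2,0,0,0,0,0],
])

```text
time: 6.92
tcp_pos: [0.6098, -0.2013, 0.1392]
orientation: [-180.0, 0.3, 9.1]
wrist_force: [-14.2, -2.7, 7.4]
opening: 0.0006
```

move_arm([
  [0,2,0,0,0,0,0],
  [0,1,0,0,0,0,0],
])

```text
time: 7.18
tcp_pos: [0.6101, -0.2012, 0.1391]
orientation: [-179.9, 0.6, 9.1]
wrist_force: [-21.2, -4.4, 12.6]
opening: 0.0003
```

The force peaked, dropped to 2 N as the hook snapped, then rose against a hard stop at x = 0.610. I'll back off, lift and look.

move_arm([
  [0,-5,0,0,0,0,0],
  [0,-15,0,0,0,0,0],
  [0,-25,0,0,0,0,0],
  [0,-25,0,0,0,0,0],
  [0,0,0,-40,0,0,0],
  [0,0,0,-40,0,0,0],
  [0,-40,30,-20,0,0,0],
  [0,-40,30,0,0,0,0],
  [0,-40,30,0,0,0,0],
  [0,-20,40,0,0,0,0],
  [0,0,40,0,0,0,0],
  [0,0,40,0,0,0,0],
  [0,0,0,0,0,0,0],
  [0,0,0,0,0,0,0],
])

```text
time: 8.93
tcp_pos: [0.4404, -0.4404, 0.2392]
orientation: [-180.0, 0.0, 9.1]
wrist_force: [-0.3, 0.0, 0.5]
opening: 0.0001
```

```bash
python3 - <<'E'
from h import *
import pickle
s=state();print(s['tcp_pos'],s['wrist_force'])
o={'side':save('side','s3.png'),'top':save('top','t3.png')};pickle.dump(o,open('g3.pkl','wb'))
a=o['side']['color'][115:215,220:380,::-1];b=o['top']['color'][80:310,300:470,::-1]
a=cv2.resize(a,(400,250),interpolation=2);b=cv2.resize(b,(400,541),interpolation=2);W=np.zeros((541,800,3),np.uint8);W[:250,:400]=a;W[:,400:]=b
cv2.imwrite('pics/w3.png',W)
o0=pickle.load(open('g.pkl','rb'))['top']['color'].astype(int)
print('flat diff',np.abs(o0-o['top']['color'])[80:290,70:215].mean())
E
```

```text
[ 0.4403636  -0.44041363  0.2391582 ] [-0.26957685  0.04872922  0.54586833]
flat diff 2.496934865900383
```

View pics/w3.png

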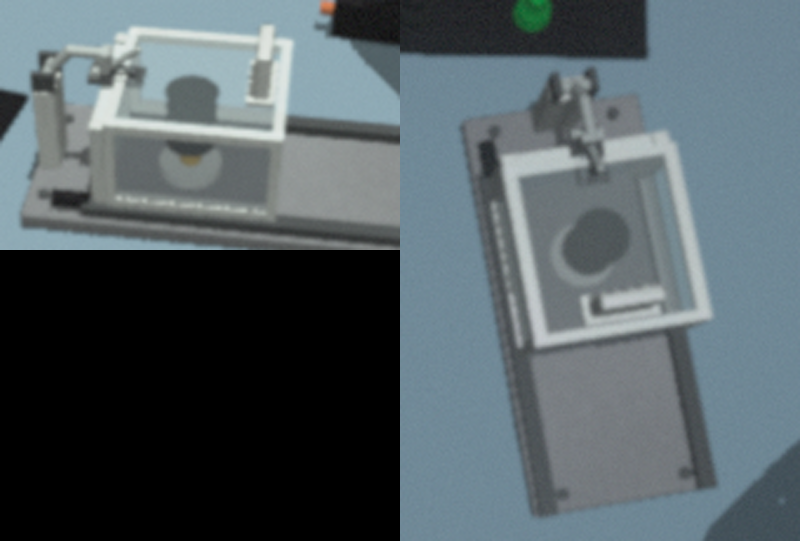

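```bash
python3 - <<'E'
from h import *
import pickle
A=pickle.load(open('g.pkl','rb'));B=pickle.load(open('g3.pkl','rb'))
f=lambda u,v:onz(B['top'],(300+(u-400)/2.353,80+v/2.353),.15)
m=(f(604,304)+f(664,294))/2;print(m,np.linalg.norm(m[:2]-[.5268,-.2147]))
W=np.hstack([cv2.resize(o['side']['color'][115:180,225:295,::-1],(400,371),interpolation=2) for o in(A,B)])
cv2.imwrite('pics/w4.png',W)
E
```

```text
[ 0.623515   -0.19819012  0.15      ] 0.09811405145893068
```

View pics/w4.png

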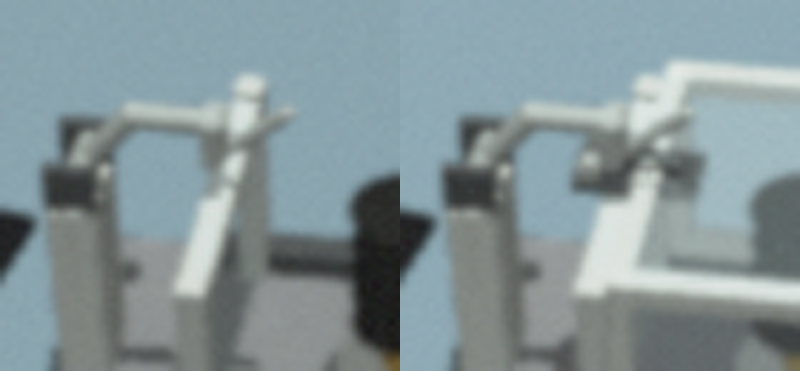

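The hook arm is back at its rest height over the pin bracket, matching its height before the push. The guard is flush with the frame after about 98 mm of travel, and the arm is clear.

```bash
python3 -c "
from rig import *
hand_in();print(state()['time'])"
```

```text
the job is handed in; nothing more can be done
the job is handed in; nothing more can be done
```

I pushed the bellows station's guard (the right-hand one, y ≈ −0.21) fully shut with the closed fingers behind its grip plate. I then backed off, moved clear and handed the job in at about 9 s of the 32 s allowed.

- **Force:** it rose to about 8 N as the pin lifted the hook and dropped to about 2 N once past it. It then climbed to about 25 N in total, with no further motion, against the stop.
- **Travel:** the plate moved about 98 mm, measured to a few millimetres, and the guard now sits flush with its frame.
- **Hook:** in the side view the hook is back at its rest height over the guard's pin. I didn't pull back on the guard to test the catch.
- **Other station:** the flat-cup station looks unchanged. The before/after image difference there averages 2.5 grey levels, and the arm never went near it.
- **Arm:** the wrist force was about 0.6 N before hand-in, so the robot was touching nothing.

None of the checks failed or disagreed.

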